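# Lower the pour-over dripper to the cup and lock it

## Task

The dripper of the pour-over coffee stand is set too high for the cup standing under it. Loosen the clamp knob on its collar, lower the dripper until its outlet is about a finger's width (15 mm) above that cup's rim, and tighten the knob firmly again so that the dripper stays there. Leave the cups where they stand and do not bump the cup with the dripper.

Things in the scene. Friction and masses are not known exactly. Their poses are not given: they have to be found in the camera images.
- coffee_stand: Fixed pour-over stand: round wooden foot (diameter 140, 22 high), upright steel post (diameter 14, top at 308 above the worktop). Origin on the worktop, on the post's axis. The clamp knob stands out on its +y side; the dripper arm reaches along its -y, the dripper's axis 130 from the post's axis.
- drip_arm (a joint): Height of the arm on the post (m), up positive: dark collar (diameter 34, 38 high) with a bracket and ring that carry a white cone dripper (top diameter 112, 90 high). 0: lowest, outlet 50 mm and collar centre 100 mm above the worktop; 0.165: highest. Loosened, it slides with 5 to 15 N and stays where it is left; clamped, it cannot be slid.
- drip_outlet (a point): Centre of the lower end of the dripper's short spout (diameter 23), 130 mm beside the post's axis and 50 mm below the collar's centre. z up.
- clamp_knob (a joint): Angle of the clamp knob in rad: 0 is screwed fully tight (stop), it grows counter-clockwise as seen from the knob's outer end, to 1.5 (stop). The clamp grips below about 0.5 and lets the arm slide above about 0.6.
- knob_grip (a point): Middle of the black lobed clamp knob (37 to 40 across, 26 long), on its axis, 74 mm out from the post's axis. The point's z is the knob's axis, pointing outward: up and to the stand's +y side, away from the dripper, 35 degrees from vertical. The knob's outer end is 13 mm further out; below the knob are 18 mm of thin screw, then the collar's boss (diameter 25). It rides with the arm.
- mug_1: White mug with blue flowers, 91 high, body diameter 82, one handle on its -y side. Origin: on its underside, 16 mm from the mug's axis towards the handle. Any of the three cups can be the one under the dripper.
- mug_1_rim (a point): Centre of the white mug's rim, 91 mm above the worktop.
- mug_3: Tall dark grey mug, 106 high, rim diameter 88, handle on its -y side. Origin: on its underside, 20 mm from the axis towards the handle.
- mug_3_rim (a point): Centre of the tall dark mug's rim, 106 mm above the worktop.
- mug_2: Small white espresso cup, 52 high, rim diameter 62, handle on its -y side. Origin: on its underside, 14 mm from the axis towards the handle.
- mug_2_rim (a point): Centre of the espresso cup's rim, 52 mm above the worktop.
Mind the look-alikes: they are no part of the job. Of the things that look like the mug_3, the larger one is meant.

How it is judged:
By the outcome, as a careful person would: the job done as asked, in the order asked, and still so for the second after the job is handed in, with the robot touching nothing.
It also fails if it takes over 45 s, if anything falls off the work surface, if the arm or the gripper's body presses on something with over 40 N, if the wrist force passes 120 N, or if a joint passes its speed limit or range.

## Robot

A 7-joint arm with a two-finger parallel gripper is mounted at the origin on a cart in front of the work surface, level with it; the furniture and walls round the work are solid. World frame = base frame: x ahead of the robot, y to its left, z up, the work surface at z = 0. Lengths are in m, angles in degrees, forces in N, time in s.
With the tool pointing down it reaches from about 0.425 to 0.95 m from the base axis. Payload 4.7 kg.
Tool frame: the origin (TCP) lies at the centre of the arm's flange, where the gripper is bolted on; the fingertips stand 182 mm ahead of it and the grasp point (between the pads) lies env.pinch_z ahead of it (env.pinch_z is the distance from the TCP to the grasp point, in m); z points along the fingers, y is the line along which they close (so a half turn about z gives the same grasp; the last joint's range is limited). The gripper opens to 87 mm and grips with 3 to 60 N. Pads are 19 mm wide; open, the fingers measure 117 mm over their backs; the gripper's body (75 mm by 190 mm) begins 51 mm behind the grasp point.
Start: joints at [67.042, 26.849, -2.785, 87.806, 1.381, 65.374, -4.715], TCP at [0.245, -0.629, 0.405] pointing down, gripper open.
Joint ranges: [-148.3, 148.3], [-19.14, 114.17], [-79.39, 73.82], [5.75, 140.21], [-59.74, 239.74], [12.07, 113.84], [-152.46, 152.46]. Speed limits (degrees/s): [147.25, 147.25, 180, 180, 180, 180, 180].

## Interface

Orientations are given as [roll, pitch, yaw] about the fixed x, y, z axes, in that order (R = Rz(yaw) Ry(pitch) Rx(roll)).
In Python, from plant import env gives the robot as it stands.
- The arm moves only by the tool drive_tool, never from a script. Its argument "targets" is a list of rows, each a list of 3 entries, a list of its own where there are three numbers: the opening, from 0 (shut) to 1 (fully open), then the shift along the tool's x, y, z as a fraction of full scale, then the turn about the tool's z as a fraction of full scale. A call has 1 to 5 rows; each row is the pose to reach, as a shift and turn from the pose commanded when the call began, along the tool's axes at that moment; what a row does not reach only later rows make up. Full scale, the value 1, is 15 cm for a shift and 60 degrees for a turn. A row lasts 1/8 s, in which the tool goes at most 62.5 mm and 10.7 degrees, less where a joint would pass 70% of its speed; a pose out of reach is approached as far as the arm can. A call with a number of a shift or a turn outside -1 to 1 is refused whole. A call with a gripper value outside its range is refused whole. The fingers move at their own pace and stop on an object; "grip_force" is the grip in N (left out, the last holds). Time passes only in rows, so rows that repeat a pose let the fingers close. It gives the time, the measured TCP pose, the force, the opening and the grip force at its end, in the units of the state.
- env.get_obs(): the state, without advancing time (a new reading comes with each control period).
- env.camera(name): name is "scene" or "side" or "wrist"; returns a dict with "color" (384x512x3 uint8, red, green, blue), "vfov" (degrees; the focal length in pixels is half the picture's height over the tangent of half this angle, whatever the lens; pixels are square), "cx", "cy" (the principal point, pixels), "xyz" and "orientation" of the camera in the world. Camera axes: x right, y down, z forward; pixel columns grow to the right and rows downward; lengths in m; the calibration is good to about 2 mm. A picture is of the moment at which its call begins. There is no depth.
- env.close_job(): hands the job in; it is judged then, once.
Trained networks look in the newest picture that a camera, given by its name, has taken for a name from the list of things; names that differ only in an ending like _2 or _b are one class to them, and where a whole thing is asked for, a point or a joint stands for the part that bears it (a point fixed in the world has none). Each returns a list of dicts, best first, with "confidence" (0 to 1); they miss things now and then, are a little off and sometimes report something else, mostly with a low value. They report only what shows in the picture. A call takes as long as a camera call. They do not tell look-alikes from the thing itself.
- env.find_in(camera, name): "rect" ([left, top, right, bottom] in pixels, round what is visible of it).
The state is a dict: "time": time; "qpos": joint angles; "dq": joint speeds; "joint_efforts": joint torques, N m; "position": TCP position; "tcp_rot": TCP orientation; "force": force on the tool from outside, world axes, zero at the start; "wrist_torque": the same for the moment, N m; "gripper_width": finger opening in m; "grip_force": force on a finger pad.
Only numpy, scipy, OpenCV 4.12 (cv2) and the standard library are available. Lean on these libraries where they do the work, as an engineer would, in place of code of your own. Each camera call takes 0.05 s, during which the arm holds its last target. There are 200 camera calls.

## Working session

There is one attempt and no reset: what is moved stays moved. The work goes in short steps, Python scripts to look and compute and a tool call to move; the robot and the scene stay as the last step left them, time stands still between calls to the robot, and variables do not carry over. Pictures are saved under pics/ and viewed, at most 10 in all, crops included, and the job is handed in when it is done.

Besides the shell and the picture viewer there is one more tool, called after ">>>" as name(argument=value, ...) on one line, values as JSON. drive_tool: Moves the arm, as the interface text tells. Shift numbers are shares of 15 cm and turn numbers shares of 60 degrees, none past 1 either way. Its arguments: {"type":"object","properties":{"targets":{"type":"array"},"grip_force":{"type":"number"}},"required":["targets"]}

```bash
mkdir -p pics; ls
cat > h.py <<'E'
import numpy as np,cv2
from scipy.spatial.transform import Rotation as R
from plant import env
def cam(n,save=None):
    c=env.camera(n)
    if save: cv2.imwrite('pics/'+save,c['color'][:,:,::-1])
    return c
def Rc(c): 
    o=np.array(c['orientation'],float)
    return o if o.shape==(3,3) else R.from_euler('xyz',o,degrees=True).as_matrix()
def f(c): return c['color'].shape[0]/2/np.tan(np.radians(c['vfov']/2))
def ray(c,u,v):
    d=Rc(c)@np.array([(u-c['cx'])/f(c),(v-c['cy'])/f(c),1]);return np.array(c['xyz']),d/np.linalg.norm(d)
def proj(c,p):
    q=Rc(c).T@(np.array(p)-c['xyz']);return q[:2]/q[2]*f(c)+[c['cx'],c['cy']]
def tri(rs):
    A=sum(np.eye(3)-np.outer(d,d) for o,d in rs);b=sum((np.eye(3)-np.outer(d,d))@o for o,d in rs)
    return np.linalg.solve(A,b)
E
python3 - <<'E'
from h import *
print(env.pinch_z,env.get_obs())
ims=[]
for n in('scene','side','wrist'):
    c=cam(n);ims.append(c['color']);print(n,c['xyz'],c['orientation'],c['vfov'],c['cx'],c['cy'])
    for t in('coffee_stand','knob_grip','clamp_knob','drip_outlet','drip_arm','mug_1','mug_3','mug_2','mug_1_rim','mug_3_rim','mug_2_rim'):
        print(t,[(np.round(r['rect']).tolist(),round(r['confidence'],2)) for r in env.find_in(n,t)][:5])
for n,i in zip('sdw',ims): cv2.imwrite(f'pics/{n}0.png',cv2.resize(i,(768,576),interpolation=cv2.INTER_CUBIC)[:,:,::-1])
E
```

```text
pics
0.1635 {'time': 0.0, 'qpos': array([67.04273829, 26.89803499, -2.78274867, 87.87569613,  1.38277841,
       65.37188683, -4.71661317]), 'dq': array([-0.00119402, -0.05026359,  0.07568492, -0.07193037, -0.10006428,
        0.10751824, -0.00574245]), 'joint_efforts': array([-3.31908304e-04, -5.07966363e+01, -8.07595672e-02, -2.36154485e+01,
       -6.13655616e-02,  3.79463390e-02,  1.97175063e-04]), 'position': array([ 0.24512579, -0.62865527,  0.40367584]), 'tcp_rot': array([-1.79888176e+02,  6.52314037e-03,  2.13015383e+01]), 'force': array([-0.35007424,  0.25511703, -0.29007143]), 'wrist_torque': array([-0.01257412, -0.02139931,  0.03362088]), 'grip_force': 0.0, 'gripper_width': 0.08669420191088911}
scene [0.08604348 0.5112408  0.67147968] [-120.91573963    0.16262638 -147.83994236] 43.90810169881286 251.084308638652 186.38727218593084
coffee_stand [([196.0, 114.0, 273.0, 288.0], 0.95)]
knob_grip [([202.0, 136.0, 229.0, 165.0], 0.72)]
clamp_knob [([206.0, 140.0, 228.0, 165.0], 0.87)]
drip_outlet [([205.0, 112.0, 271.0, 183.0], 0.67)]
drip_arm [([206.0, 110.0, 272.0, 184.0], 0.9
[... 1368 characters left out ...]
0, 239.0, 273.0, 316.0], 0.65), ([235.0, 181.0, 269.0, 237.0], 0.61)]
mug_2 [([305.0, 201.0, 335.0, 239.0], 0.78), ([167.0, 223.0, 203.0, 261.0], 0.67), ([222.0, 239.0, 273.0, 316.0], 0.65), ([235.0, 181.0, 269.0, 237.0], 0.61)]
mug_1_rim [([237.0, 181.0, 274.0, 236.0], 0.73)]
mug_3_rim [([223.0, 240.0, 272.0, 317.0], 0.82), ([163.0, 220.0, 207.0, 260.0], 0.63)]
mug_2_rim [([306.0, 200.0, 334.0, 242.0], 0.83)]
wrist [ 0.31171232 -0.6038691   0.38438344] [ 1.64936009e+02 -9.21409593e-03 -6.86935227e+01] 58.668826288652774 252.99235662309212 192.49496800388908
coffee_stand []
knob_grip []
clamp_knob []
drip_outlet []
drip_arm []
mug_1 []
mug_3 []
mug_2 []
mug_1_rim []
mug_3_rim []
mug_2_rim []
```

View pics/s0.png

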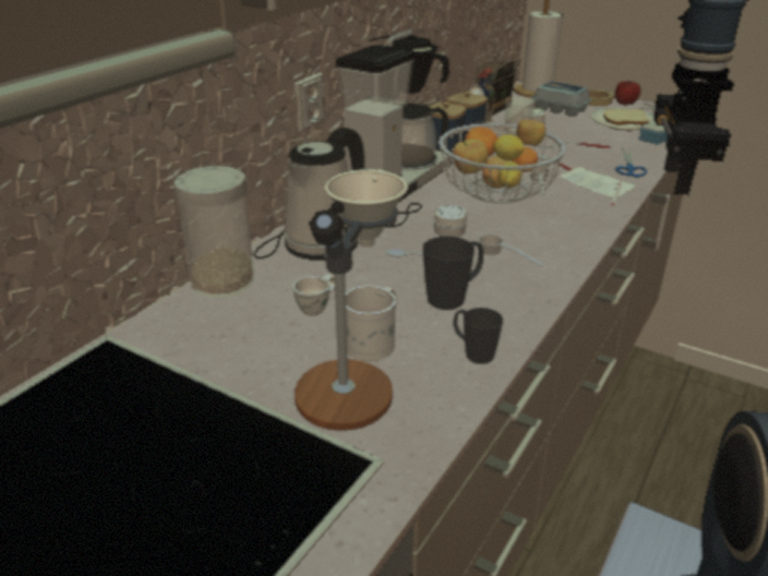

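View pics/d0.png

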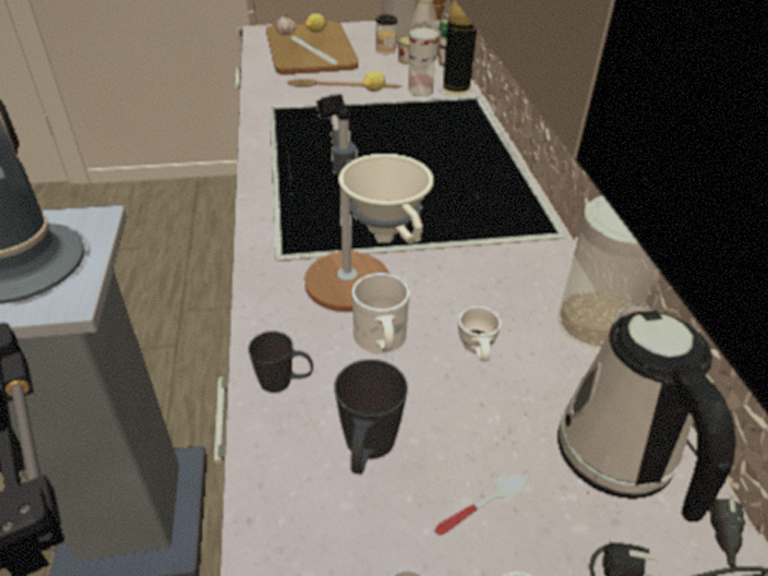

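```bash
cat > m.py <<'E'
from h import *
import json
s=cam('scene');d=cam('side')
def T(n,a,b):
    p=tri([ray(s,*a),ray(d,*b)]);print(n,p.round(4),'res',(proj(s,p)-a).round(1),(proj(d,p)-b).round(1));return p
k=1/1.5
b=T('postbase',(343*k,386*k),(347*k,274*k))
T('outlet',(367*k,241*k),(384*k,238*k))
T('dripper top c',(367*k,189*k),(386*k,181*k))
T('knob',(325*k,227*k),(331*k,106*k))
T('knob net',(217,152.5),(219.5,76))
T('collar',(338*k,257*k),(344*k,155*k))
T('white rim',(369*k,303*k),(381*k,295*k))
T('esp rim',(311*k,287*k),(480*k,325*k))
T('big dark rim',(447*k,252*k),(371*k,388*k))
T('small dark rim',(483*k,321*k),(272*k,350*k))
i=np.hstack([cv2.resize(c['color'][y:y+140,x:x+100],(400,560),interpolation=cv2.INTER_CUBIC) for c,x,y in((s,190,110),(d,195,55))])
cv2.imwrite('pics/crop1.png',i[:,:,::-1])
E
python3 m.py
```

```text
postbase [ 0.5493 -0.131   0.0233] res [-0.4 -0.2] [-0.3  0.2]
outlet [ 0.588  -0.2587  0.1863] res [0.1 0.1] [ 0.1 -0.1]
dripper top c [ 0.5875 -0.2568  0.2702] res [-0.6 -0.5] [-0.6  0.6]
knob [ 0.5369 -0.0902  0.2948] res [-0. -0.] [-0.  0.]
knob net [ 0.5365 -0.0951  0.288 ] res [1.6 1.3] [ 1.3 -1.2]
collar [ 0.5481 -0.1262  0.236 ] res [-1.1 -0.8] [-0.9  0.8]
white rim [ 0.5851 -0.2557  0.0828] res [-0.4 -0.2] [-0.4  0.3]
esp rim [ 0.7255 -0.2954  0.0444] res [0. 0.] [ 0. -0.]
big dark rim [ 0.5457 -0.4361  0.0983] res [-0.3 -0.1] [-0.4  0.2]
small dark rim [ 0.4275 -0.3265  0.0654] res [-0.7 -0.2] [-0.8  0.3]
```

View pics/crop1.png

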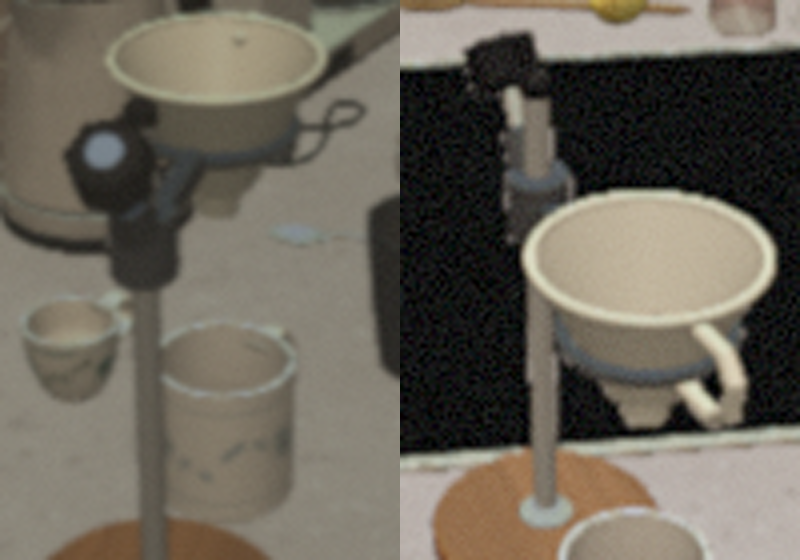

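White mug (scene px 246,215; side px 254,210) is the cup under the dripper: its rim centre lies within 3 mm of the outlet in plan. The crop shows it below the dripper. The espresso cup (209,197), the large dark mug (301,180) and the small dark look-alike (318,224) stand elsewhere. The knob is at scene (217,151).

```bash
cat > g.py <<'E'
import sys
from h import *
# args: grasp-point x y z, yaw -> fractions
def go(x,y,z,yaw):
    o=env.get_obs();M=R.from_euler('xyz',o['tcp_rot'],degrees=True).as_matrix()
    t=np.array([x,y,z+env.pinch_z]);s=M.T@(t-o['position'])/.15
    dy=(yaw-o['tcp_rot'][2]+180)%360-180
    print('shift',s.round(3),'turn',round(-dy/60,3),'pos',o['position'].round(4),'rot',o['tcp_rot'].round(2),'q',o['qpos'].round(0),'t',o['time'])
if __name__=='__main__': go(*map(float,sys.argv[1:]))
E
python3 g.py .534 -.08 .40 107
```

```text
shift [ 3.123 -2.71  -1.058] turn -1.428 pos [ 0.2453 -0.6289  0.4048] rot [179.99  -0.    21.3 ] q [67. 27. -3. 88.  1. 65. -5.] t 1.9
```

>>> drive_tool(targets=[[1,[0,0,-0.4],0],[1,[0.3,-0.2,-0.8],-0.17],[1,[0.6,-0.5,-1],-0.34],[1,[0.9,-0.8,-1],-0.5],[1,[1,-0.87,-1],-0.6]])

```text
time: 2.52
position: [0.3389, -0.45, 0.556]
tcp_rot: [179.9, 0.0, 57.6]
force: [0.8, 0.2, -1.1]
gripper_width: 0.087
grip_force: 0.0
```

```bash
python3 g.py .534 -.08 .40 107
```

```text
shift [ 2.78  -0.221 -0.052] turn -0.823 pos [ 0.3389 -0.45    0.556 ] rot [1.7988e+02 3.0000e-02 5.7650e+01] q [ 60.  12. -14.  90.   3.  79.  14.] t 2.525
```

>>> drive_tool(targets=[[1,[0.4,-0.03,0],-0.17],[1,[0.8,-0.06,0],-0.34],[1,[1,-0.08,0],-0.5],[1,[1,-0.08,0],-0.66],[1,[1,-0.08,0],-0.82]])

```text
time: 3.15
position: [0.4087, -0.32, 0.554]
tcp_rot: [-179.9, -0.0, 106.8]
force: [-0.2, -0.6, -0.6]
gripper_width: 0.087
grip_force: 0.0
```

```bash
python3 g.py .534 -.08 .40 107
```

```text
shift [ 1.29   1.263 -0.064] turn -0.003 pos [ 0.4087 -0.32    0.554 ] rot [-1.7995e+02 -3.0000e-02  1.0685e+02] q [ 55.   8. -24.  95.   3.  78.  47.] t 3.15
```

>>> drive_tool(targets=[[1,[0.3,0.3,0],0],[1,[0.6,0.6,0],0],[1,[0.9,0.9,0],0],[1,[1,1,0],0]])

```text
time: 3.65
position: [0.511, -0.1299, 0.5543]
tcp_rot: [180.0, -0.1, 106.8]
force: [0.8, -1.0, 0.7]
gripper_width: 0.0872
grip_force: 0.0
```

>>> drive_tool(targets=[[1,[0.29,0.263,-0.06],0],[1,[0.29,0.263,-0.06],0]])

```text
time: 3.9
position: [0.5351, -0.0778, 0.5587]
tcp_rot: [-179.4, -0.4, 106.9]
force: [0.7, 5.4, -14.3]
gripper_width: 0.0873
grip_force: 0.0
```

Run:
```python
from h import *
c=cam('wrist','w1.png')
print(c['xyz'],c['orientation'])
for t in('clamp_knob','knob_grip'): print(env.find_in('wrist',t))
for p in((.537,-.0904,.2955),(.534,-.083,.306),(.5493,-.131,.308)): print(proj(c,p))
from g import go
go(.534,-.08,.3,107)
```

```text
[ 0.51477005 -0.01077692  0.53876911] [165.33285925   0.62711131  16.95267184]
[{'rect': [224.0, 186.0, 277.5, 245.6], 'confidence': 0.76}]
[{'rect': [224.8, 187.6, 278.7, 247.0], 'confidence': 0.85}]
[253.93893149 216.96357666]
[252.82888502 211.13225371]
[253.66315315 276.33752391]
shift [-0.003  0.006  0.636] turn -0.004 pos [ 0.5342 -0.0802  0.559 ] rot [-179.41   -0.35  106.74] q [ 34.  11. -35.  91.   7.  80.  15.] t 4.05
```

View pics/w1.png

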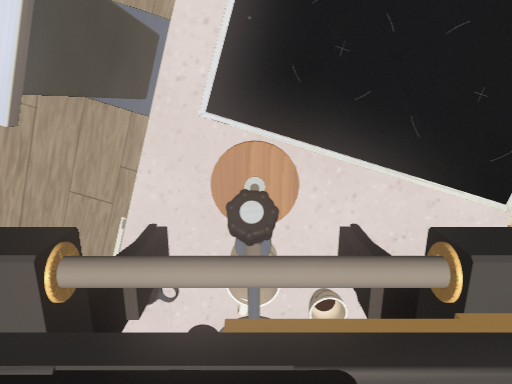

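```bash
cat > k.py <<'E'
import sys
from g import *
# args: knob z, yaw, [dz]  ; pads turn about point 5 mm out from knob centre, tool centre 5 mm further
def k(z,yaw,e=.005):
    u=np.array([-.29,.957]);c=np.array([.5366,-.0904])+.005*u
    a=np.radians(yaw);p=c+e*np.array([np.cos(a),np.sin(a)])
    go(p[0],p[1],z+.0065,yaw);o=env.get_obs();print(o['force'].round(1),o['wrist_torque'].round(2),o['gripper_width'])
if __name__=='__main__': k(*map(float,sys.argv[1:]))
E
python3 k.py .2955 90
```

```text
shift [-0.009  0.012  0.623] turn 0.279 pos [ 0.5342 -0.0802  0.559 ] rot [-179.41   -0.35  106.74] q [ 34.  11. -35.  91.   7.  80.  15.] t 4.05
[  0.6   6.8 -16.8] [0.18 1.17 0.51] 0.08685417173898011
```

>>> drive_tool(targets=[[1,[-0.009,0.012,0.2],0.1],[1,[-0.009,0.012,0.35],0.28],[1,[-0.009,0.012,0.35],0.28]])

```text
time: 4.42
position: [0.5372, -0.0835, 0.5107]
tcp_rot: [-180.0, 0.0, 89.7]
force: [-0.5, -0.5, -0.2]
gripper_width: 0.087
grip_force: 0.0
```

```bash
python3 k.py .2955 90
```

```text
shift [ 0.019 -0.013  0.301] turn -0.006 pos [ 0.5372 -0.0835  0.5107] rot [-1.7996e+02  2.0000e-02  8.9660e+01] q [ 32.  13. -33.  96.   7.  73.  -3.] t 4.425
[-0.5 -0.5 -0.2] [-0.02 -0.07 -0.01] 0.08700215476805441
```

>>> drive_tool(targets=[[1,[0.019,-0.013,0.15],0],[1,[0.019,-0.013,0.3],0],[1,[0.019,-0.013,0.3],0]])

```text
time: 4.8
position: [0.5354, -0.0798, 0.4666]
tcp_rot: [180.0, 0.0, 89.8]
force: [0.4, -0.4, -0.3]
gripper_width: 0.0873
grip_force: 0.0
```

>>> drive_tool(targets=[[0.2,[0,0,0],0],[0.2,[0,0,0],0],[0.2,[0,0,0],0],[0.2,[0,0,0],0],[0.2,[0,0,0],0]], grip_force=50)

```text
time: 5.42
position: [0.5354, -0.0786, 0.4664]
tcp_rot: [180.0, 0.0, 89.7]
force: [0.4, -1.0, 0.1]
gripper_width: 0.0451
grip_force: 0.0
```

```bash
python3 k.py .2955 124
```

```text
shift [-0.019 -0.02   0.006] turn -0.571 pos [ 0.5354 -0.0786  0.4664] rot [1.7999e+02 1.0000e-02 8.9710e+01] q [ 31.  14. -33. 100.   8.  68.  -4.] t 5.425
[ 0.4 -1.   0.1] [-0.01 -0.12  0.04] 0.04508216411957676
```

>>> drive_tool(targets=[[0,[0,0,0],0],[0,[0,0,0],0],[0,[0,0,0],0]], grip_force=50)

```text
time: 5.8
position: [0.535, -0.0787, 0.4662]
tcp_rot: [-179.9, 0.0, 89.7]
force: [-4.2, -0.3, 1.5]
gripper_width: 0.0348
grip_force: 48.2
```

```bash
python3 k.py .2955 124
```

```text
shift [-0.019 -0.018  0.005] turn -0.572 pos [ 0.535  -0.0787  0.4662] rot [-1.7993e+02  1.0000e-02  8.9690e+01] q [ 31.  14. -33. 100.   8.  68.  -4.] t 5.8
[-4.2 -0.3  1.5] [-0.04  0.51 -0.14] 0.03482840612539976
```

>>> drive_tool(targets=[[0,[-0.005,-0.004,0],-0.14],[0,[-0.01,-0.009,0],-0.28],[0,[-0.014,-0.014,0],-0.42],[0,[-0.019,-0.018,0],-0.57],[0,[-0.019,-0.018,0],-0.57]], grip_force=50)

```text
time: 6.42
position: [0.5304, -0.0799, 0.4648]
tcp_rot: [-179.5, -0.5, 123.9]
force: [-10.6, 4.8, 2.9]
gripper_width: 0.0345
grip_force: 51.1
```

Run:
```python
from k import *
k(.2955,90)
c=cam('scene');i=c['color'][100:220,170:330];cv2.imwrite('pics/s2.png',cv2.resize(i,(800,600),interpolation=cv2.INTER_CUBIC)[:,:,::-1])
```

```text
shift [-0.022  0.024 -0.005] turn 0.566 pos [ 0.5304 -0.0799  0.4648] rot [-179.54   -0.51  123.95] q [ 36.  15. -38. 100.  10.  69.  29.] t 6.425
[-10.6   4.8   2.9] [ 0.59  2.62 -0.48] 0.034506941199882665
```

View pics/s2.png

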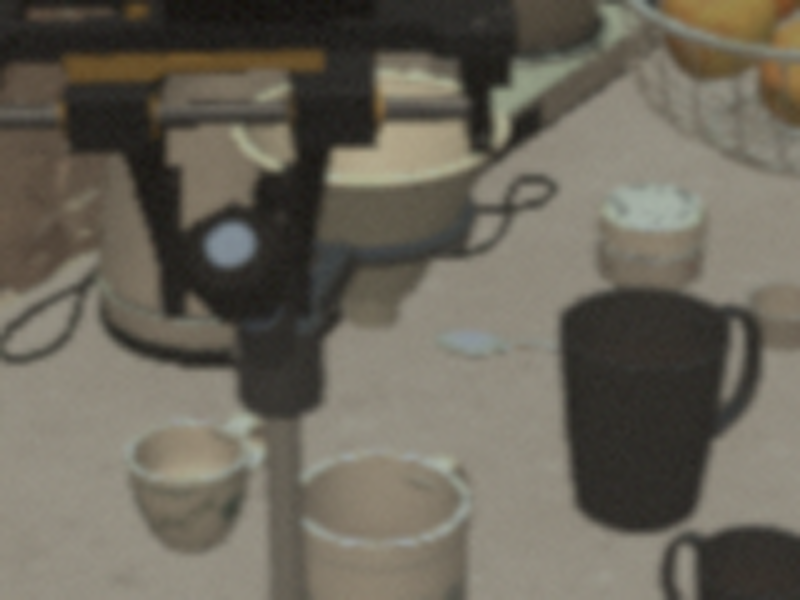

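>>> drive_tool(targets=[[0.65,[0,0,0],0],[0.65,[0,0,0],0],[0.65,[-0.012,0.012,0],0.28],[0.65,[-0.03,0.022,-0.005],0.45],[0.65,[-0.035,0.024,-0.005],0.57]])

```text
time: 7.1
position: [0.5393, -0.0842, 0.4674]
tcp_rot: [179.8, 0.0, 91.3]
force: [0.1, 0.6, -0.3]
gripper_width: 0.0563
grip_force: 0.0
```

>>> drive_tool(targets=[[0,[0,0,0],0],[0,[0,0,0],0],[0,[0,0,0],0],[0,[0,0,0],0]], grip_force=55)

```text
time: 7.6
position: [0.5366, -0.0839, 0.4661]
tcp_rot: [-179.5, 0.0, 91.8]
force: [-10.1, 0.2, 3.0]
gripper_width: 0.0364
grip_force: 54.6
```

```bash
python3 k.py .2955 124 .003
```

```text
shift [ 0.006 -0.021  0.004] turn -0.537 pos [ 0.5366 -0.0839  0.4661] rot [-1.7949e+02  2.0000e-02  9.1780e+01] q [ 32.  15. -33. 100.   8.  69.  -2.] t 7.6
[-10.1   0.2   3. ] [ 0.05  1.75 -0.01] 0.036383698164509884
```

>>> drive_tool(targets=[[0,[0,-0.01,0],-0.14],[0,[0,-0.017,0],-0.28],[0,[0.003,-0.024,0],-0.42],[0,[0.005,-0.03,0],-0.57],[0,[0.005,-0.03,0],-0.57]])

```text
time: 8.22
position: [0.5317, -0.0825, 0.4658]
tcp_rot: [-179.5, -0.4, 125.9]
force: [-7.5, 3.9, 2.8]
gripper_width: 0.0352
grip_force: 57.4
```

```bash
python3 k.py .2955 90 .005
```

```text
shift [-0.003  0.026  0.002] turn 0.599 pos [ 0.5317 -0.0825  0.4658] rot [-179.53   -0.44  125.94] q [ 36.  15. -38. 100.  10.  69.  31.] t 8.225
[-7.5  3.9  2.8] [ 0.12  2.56 -0.63] 0.0352086608229347
```

>>> drive_tool(targets=[[0,[0,0,0.03],0],[0,[0,0,0.06],0],[0,[0,0,0.06],0]])

```text
time: 8.6
position: [0.5318, -0.0825, 0.4562]
tcp_rot: [-179.5, -0.4, 125.9]
force: [-6.7, 3.0, -0.4]
gripper_width: 0.0352
grip_force: 57.2
```

Run:
```python
from k import *
k(.2955,90)
s=cam('scene');d=cam('side')
for n in('scene','side'): print([(np.round(r['rect'],1).tolist(),round(r['confidence'],2)) for t in ('drip_arm','drip_outlet') for r in env.find_in(n,t)])
```

```text
shift [-0.003  0.025 -0.062] turn 0.599 pos [ 0.5318 -0.0825  0.4562] rot [-179.52   -0.44  125.93] q [ 36.  15. -38. 101.  10.  68.  31.] t 8.6
[-6.7  3.  -0.4] [ 0.1   2.28 -0.6 ] 0.03522551132271091
[([205.6, 116.7, 272.9, 190.2], 0.8), ([207.9, 119.6, 268.4, 190.5], 0.61)]
[([212.9, 67.5, 286.9, 165.5], 0.87), ([221.8, 238.6, 272.4, 316.5], 0.45), ([215.4, 62.1, 289.3, 169.9], 0.67), ([220.4, 236.8, 272.3, 316.4], 0.23)]
```

>>> drive_tool(targets=[[0,[0,0,0.08],0],[0,[0,0,0.16],0],[0,[0,0,0.2],0],[0,[0,0,0.2],0]])

```text
time: 9.4
position: [0.5317, -0.0826, 0.4258]
tcp_rot: [-179.5, -0.5, 125.9]
force: [-4.5, 3.2, -2.9]
gripper_width: 0.0353
grip_force: 57.1
```

>>> drive_tool(targets=[[0,[0,0,0.08],0],[0,[0,0,0.16],0],[0,[0,0,0.2],0],[0,[0,0,0.2],0]])

```text
time: 9.9
position: [0.5317, -0.0826, 0.3958]
tcp_rot: [-179.5, -0.4, 125.9]
force: [-5.6, 3.3, -2.5]
gripper_width: 0.0357
grip_force: 57.1
```

Run:
```python
from k import *
k(.2955,90)
s=cam('scene');d=cam('side')
for n in('scene','side'): print([(np.round(r['rect'],1).tolist(),round(r['confidence'],2)) for t in ('drip_arm','mug_1_rim') for r in env.find_in(n,t)])
i=np.hstack([cv2.resize(c['color'][y:y+120,x:x+80],(400,600),interpolation=cv2.INTER_CUBIC) for c,x,y in((s,210,130),(d,215,95))])
cv2.imwrite('pics/crop3.png',i[:,:,::-1])
```

```text
shift [ 0.001  0.023 -0.465] turn 0.599 pos [ 0.5317 -0.0826  0.3958] rot [-179.54   -0.45  125.92] q [ 35.  19. -38. 105.  13.  61.  28.] t 9.9
[-5.6  3.3 -2.5] [ 0.08  1.9  -0.63] 0.035697959349706355
[([208.3, 146.0, 265.0, 218.2], 0.86), ([230.1, 190.2, 263.5, 239.1], 0.65)]
[([213.8, 97.1, 287.2, 191.6], 0.77), ([236.8, 179.5, 271.5, 235.0], 0.61)]
```

View pics/crop3.png

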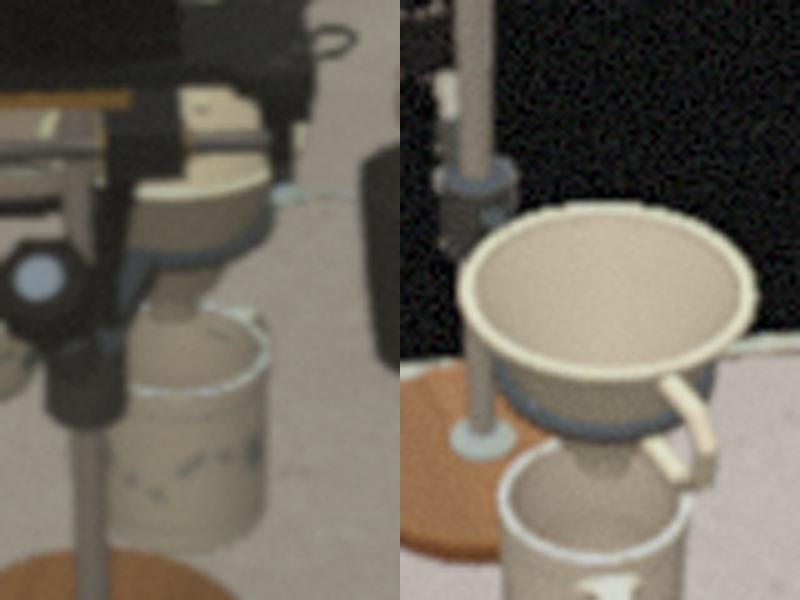

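Run:
```python
from h import *
s=cam('scene');d=cam('side');t=np.linspace(0,2*np.pi,181)
def ext(c,x,y,z,r):
    q=np.array([proj(c,(x+r*np.cos(a),y+r*np.sin(a),z)) for a in t]);return [q[:,0].min().round(1),q[:,1].min().round(1),q[:,0].max().round(1),q[:,1].max().round(1)]
for z in(.11,.115,.12): print(z,'sc',ext(s,.587,-.2554,z,.0115),'sd',ext(d,.587,-.2554,z,.0115))
for z in(.086,.091): print('rim',z,ext(s,.587,-.2554,z,.041),ext(d,.587,-.2554,z,.041))
for z in(.2,.205,.21): print('top',z,ext(d,.587,-.2554,z,.056))
for z in(.165,.17):print('collar',z,ext(s,.5493,-.131,z-.019,.017),ext(d,.5493,-.131,z+.019,.017))
def col(c,u,v0,v1): print([int(x) for x in c['color'][v0:v1,u].sum(1)])
print('s outlet col',end='');col(s,244,184,202);print('s rim col');col(s,248,200,216)
print('d outlet');col(d,255,180,198);print('d rim');col(d,253,200,214)
```

```text
0.11 sc [np.float64(239.6), np.float64(188.8), np.float64(249.8), np.float64(194.1)] sd [np.float64(249.2), np.float64(183.6), np.float64(260.2), np.float64(190.7)]
0.115 sc [np.float64(239.6), np.float64(186.9), np.float64(249.8), np.float64(192.2)] sd [np.float64(249.2), np.float64(181.7), np.float64(260.2), np.float64(188.8)]
0.12 sc [np.float64(239.5), np.float64(185.0), np.float64(249.8), np.float64(190.3)] sd [np.float64(249.2), np.float64(179.9), np.float64(260.3), np.float64(187.0)]
rim 0.086 [np.float64(226.8), np.float64(191.0), np.float64(262.8), np.float64(210.4)] [np.float64(235.2), np.float64(183.4), np.float64(273.7), np.float64(208.8)]
rim 0.091 [np.float64(226.7), np.float64(189.2), np.float64(262.8), np.float64(208.5)] [np.float64(235.2), np.float64(181.6), np.float64(273.8), np.float64(207.0)]
top 0.2 [np.float64(226.9), np.float64(136.1), np.float64(284.2), np.float64(169.5)]
top 0.205 [np.float64(226.8), np.float64(134.0), np.float64(284.3), np.float64(167.4)]
top 0.21 [np.float64(226.7), np.float64(131.9), np.float64(284.5), np.float64(165.2)]
collar 0.165 [np.float64(218.0), np.float64(204.3), np.float64(235.1), np.float64(213.8)] [np.float64(221.9), np.float64(122.2), np.float64(237.5), np.float64(130.6)]
collar 0.17 [np.float64(217.9), np.float64(202.2), np.float64(235.0), np.float64(211.6)] [np.float64(221.9), np.float64(120.3), np.float64(237.5), np.float64(128.6)]
s outlet col[210, 253, 262, 264, 265, 267, 285, 299, 304, 317, 344, 381, 388, 390, 384, 381, 382, 381]
s rim col
[382, 380, 382, 381, 375, 367, 368, 390, 430, 400, 386, 374, 377, 365, 365, 378]
d outlet
[296, 265, 224, 217, 299, 339, 338, 361, 389, 381, 414, 442, 447, 443, 439, 445, 436, 424]
d rim
[427, 427, 433, 435, 449, 517, 602, 568, 463, 451, 525, 592, 596, 530]
```

>>> drive_tool(targets=[[0,[0,0,0.016],0],[0,[0,0,0.032],0],[0,[0,0,0.032],0]])

```text
time: 10.68
position: [0.5317, -0.0825, 0.3916]
tcp_rot: [-179.5, -0.4, 125.9]
force: [-5.5, 3.3, 0.3]
gripper_width: 0.035
grip_force: 57.3
```

```bash
cat > meas.py <<'E'
from k import *
t=np.linspace(0,2*np.pi,181)
def zc(c,v,r=.0115,x=.587,y=-.2554):
    zs=np.arange(.08,.25,.0005);b=[max(proj(c,(x+r*np.cos(a),y+r*np.sin(a),z))[1] for a in t[::4]) for z in zs]
    return np.interp(-v,-np.array(b),zs)
def edge(c,u,v0,v1,lo,hi):
    p=cv2.GaussianBlur(c['color'],(3,1),0)[v0:v1,u-2:u+3].astype(float).sum(2).mean(1);m=(lo+hi)/2
    for i in range(1,len(p)):
        if p[i-1]<m<=p[i] and p[i:i+3].min()>m-15: return v0+i-1+(m-p[i-1])/(p[i]-p[i-1]),p.astype(int)
    return np.nan,p.astype(int)
s=cam('scene');d=cam('side')
for n,c,a in(('scene',s,(244,186,203,300,385)),('side',d,(255,182,199,350,442))):
    v,p=edge(c,*a);print(n,v,'outlet z',zc(c,v),p)
o=env.get_obs();print(o['position'].round(4),o['tcp_rot'].round(1),o['force'].round(1),o['wrist_torque'].round(2),o['gripper_width'].round(4),o['time'])
E
python3 meas.py; python3 k.py .2216 88 .005
```

```text
scene 195.70245398773005 outlet z 0.10574239935982108 [217 251 259 261 267 279 298 303 307 319 352 379 383 384 384 381 381]
side 190.94444444444446 outlet z 0.1091935926240016 [273 250 215 261 322 343 352 378 389 396 417 439 448 442 440 421 423]
shift [-0.004  0.027 -0.   ] turn 0.632 pos [ 0.5317 -0.0825  0.3916] rot [-179.54   -0.43  125.91] q [ 35.  19. -37. 106.  13.  60.  28.] t 10.775
[-6.   3.2  0.2] [ 0.14  2.21 -0.59] 0.03520662926734974Traceback (most recent call last):
  File "meas.py", line 14, in <module>
    o=env.get_obs();print(o['position'].round(4),o['tcp_rot'].round(1),o['force'].round(1),o['wrist_torque'].round(2),o['gripper_width'].round(4),o['time'])
                                                                                                                      ^^^^^^^^^^^^^^^^^^^^^^^^
AttributeError: 'float' object has no attribute 'round'
```

>>> drive_tool(targets=[[0,[0,0.008,0],0.16],[0,[0,0.016,0],0.32],[0,[0,0.022,0],0.48],[0,[-0.004,0.027,0],0.63],[0,[-0.004,0.027,0],0.63]])

```text
time: 11.4
position: [0.5362, -0.0792, 0.3926]
tcp_rot: [-179.7, -0.1, 88.4]
force: [-8.0, 3.2, 3.6]
gripper_width: 0.0344
grip_force: 57.2
```

```bash
sed -i "s/\['gripper_width'\].round(4)/['gripper_width']/" meas.py; python3 meas.py; python3 k.py .2185 126 .005
```

```text
scene 195.73101265822785 outlet z 0.10566698964362706 [221 253 261 267 266 275 288 302 308 319 351 384 392 392 391 389 388]
side 191.3048780487805 outlet z 0.10820496810059424 [284 257 219 245 309 337 362 374 390 391 407 437 445 445 435 429 419]
[ 0.5362 -0.0793  0.3926] [-1.797e+02 -1.000e-01  8.840e+01] [-8.1  4.8  2.9] [0.88 0.86 0.49] 0.03446739918551494 11.5
shift [-0.016 -0.026  0.027] turn -0.627 pos [ 0.5362 -0.0793  0.3926] rot [-1.7969e+02 -1.1000e-01  8.8400e+01] q [ 28.  18. -30. 105.  10.  60.  -7.] t 11.5
[-8.1  4.8  2.9] [0.88 0.86 0.49] 0.03446739918551494
```

>>> drive_tool(targets=[[0.65,[0,0,0],0],[0.65,[0,0,0],0],[0.65,[-0.008,-0.01,0.01],-0.2],[0.65,[-0.016,-0.018,0.02],-0.4],[0.65,[-0.02,-0.026,0.02],-0.62]])

```text
time: 12.12
position: [0.5341, -0.0847, 0.3905]
tcp_rot: [179.9, 0.1, 120.7]
force: [0.4, -1.0, 0.6]
gripper_width: 0.0566
grip_force: 0.0
```

>>> drive_tool(targets=[[0,[0,0,0],0],[0,[0,0,0],0],[0,[0,0,0],0],[0,[0,0,0],0],[0,[0,0,0],0]], grip_force=60)

```text
time: 12.75
position: [0.533, -0.085, 0.39]
tcp_rot: [-179.8, 0.0, 120.2]
force: [-3.8, -4.2, 2.9]
gripper_width: 0.0353
grip_force: 60.0
```

```bash
python3 meas.py; python3 k.py .2175 88 .005
```

```text
scene 195.90584415584416 outlet z 0.10520520174809624 [200 244 258 264 265 269 285 301 304 314 345 378 385 387 385 385 382]
side 191.21698113207546 outlet z 0.10844622027354359 [284 263 220 238 302 343 348 367 380 391 412 440 443 444 435 426 420]
[ 0.533 -0.085  0.39 ] [-179.8    0.   120.2] [-5.6 -3.7  3.3] [-0.95  1.28 -0.17] 0.03531195578726317 12.85
shift [0.018 0.028 0.016] turn 0.537 pos [ 0.533 -0.085  0.39 ] rot [-1.7980e+02  1.0000e-02  1.2022e+02] q [ 34.  19. -36. 106.  13.  60.  23.] t 12.85
[-5.6 -3.7  3.3] [-0.95  1.28 -0.17] 0.03531195578726317
```

>>> drive_tool(targets=[[0,[0.004,0.007,0],0.15],[0,[0.008,0.014,0],0.3],[0,[0.012,0.022,0],0.45],[0,[0.016,0.028,0],0.58],[0,[0.016,0.028,0],0.58]])

```text
time: 13.48
position: [0.5357, -0.08, 0.3911]
tcp_rot: [180.0, 0.2, 85.6]
force: [-8.5, -3.2, 7.4]
gripper_width: 0.035
grip_force: 61.8
```

```bash
python3 meas.py; python3 k.py .2175 124 .003
```

```text
scene 196.25141242937852 outlet z 0.10429184129848283 [187 242 260 263 264 271 286 304 306 311 333 369 387 389 390 388 389]
side 191.43103448275863 outlet z 0.10785859872757275 [295 268 239 221 287 338 339 358 375 391 402 432 445 445 438 426 419]
[ 0.5357 -0.0801  0.3911] [1.80e+02 1.00e-01 8.56e+01] [-8.3 -2.5  7.1] [-0.73  0.83  0.5 ] 0.03516589807055985 13.575
shift [-0.021 -0.013  0.024] turn -0.64 pos [ 0.5357 -0.0801  0.3911] rot [1.7999e+02 1.4000e-01 8.5610e+01] q [ 28.  18. -29. 106.  10.  59. -10.] t 13.575
[-8.3 -2.5  7.1] [-0.73  0.83  0.5 ] 0.03516589807055985
```

>>> drive_tool(targets=[[0.65,[0,0,0],0],[0.65,[0,0,0],0],[0.65,[-0.008,-0.006,0.01],-0.2],[0.65,[-0.016,-0.01,0.015],-0.4],[0.65,[-0.016,-0.015,0.015],-0.62]])

```text
time: 14.2
position: [0.5342, -0.0817, 0.388]
tcp_rot: [179.9, -0.0, 118.1]
force: [0.6, -0.4, -0.9]
gripper_width: 0.0566
grip_force: 0.0
```

>>> drive_tool(targets=[[0,[0,0,0],0],[0,[0,0,0],0],[0,[0,0,0],0],[0,[0,0,0],0],[0,[0,0,0],0]], grip_force=60)

```text
time: 14.82
position: [0.5326, -0.0829, 0.3877]
tcp_rot: [-179.7, -0.0, 117.6]
force: [-4.6, -2.9, 3.2]
gripper_width: 0.0351
grip_force: 59.5
```

>>> drive_tool(targets=[[0,[0.004,0.007,0],0.15],[0,[0.008,0.014,0],0.3],[0,[0.012,0.02,0],0.45],[0,[0.016,0.026,0],0.58]])

```text
time: 15.32
position: [0.5362, -0.0737, 0.3879]
tcp_rot: [180.0, -0.4, 82.9]
force: [-2.4, 16.7, 3.8]
gripper_width: 0.0294
grip_force: 58.4
```

```bash
python3 meas.py; python3 k.py .2175 124 .003
```

```text
scene 196.2844827586207 outlet z 0.1042043922020739 [187 242 258 266 266 270 287 302 307 312 332 367 386 390 390 390 392]
side 191.72413793103448 outlet z 0.10705317743518647 [297 271 234 222 294 335 341 361 379 387 399 426 449 439 437 430 419]
[ 0.5367 -0.0722  0.3883] [179.9  -0.6  82.9] [ 1.9 12.5 -0.2] [ 2.98 -0.05 -0.5 ] 0.0262790441962872 15.425
shift [-0.075 -0.012  0.005] turn -0.684 pos [ 0.5367 -0.0722  0.3883] rot [179.92  -0.61  82.94] q [ 27.  18. -29. 106.   9.  59. -13.] t 15.425
[ 1.9 12.5 -0.2] [ 2.98 -0.05 -0.5 ] 0.0262790441962872
```

>>> drive_tool(targets=[[0.65,[0,0,0],0],[0.65,[0,0,0],0],[0.65,[0,0,0],-0.2],[0.65,[0,0,0],-0.4],[0.65,[0,0,0],-0.6]])

```text
time: 16.05
position: [0.5363, -0.0786, 0.3881]
tcp_rot: [179.9, 0.1, 115.4]
force: [0.2, -0.4, 0.6]
gripper_width: 0.0559
grip_force: 0.0
```

```bash
python3 k.py .2165 120 .002
```

```text
shift [-0.026 -0.028  0.01 ] turn -0.076 pos [ 0.5363 -0.0786  0.3881] rot [1.7994e+02 5.0000e-02 1.1542e+02] q [ 32.  19. -35. 106.  13.  59.  18.] t 16.05
[ 0.2 -0.4  0.6] [ 0.03 -0.14  0.02] 0.05585939774003025
```

>>> drive_tool(targets=[[0.65,[-0.026,-0.01,0.01],-0.08],[0,[-0.026,-0.01,0.01],-0.08],[0,[-0.026,-0.01,0.01],-0.08],[0,[-0.026,-0.01,0.01],-0.08],[0,[-0.026,-0.01,0.01],-0.08]], grip_force=60)

```text
time: 16.68
position: [0.5341, -0.0843, 0.3859]
tcp_rot: [-179.4, -0.0, 119.8]
force: [-8.5, -4.6, 5.3]
gripper_width: 0.0357
grip_force: 60.0
```

>>> drive_tool(targets=[[0,[0,0,0],0],[0,[0,0,0],0]])

```text
time: 16.92
position: [0.5341, -0.0843, 0.3859]
tcp_rot: [-179.4, -0.0, 119.8]
force: [-8.7, -4.3, 6.5]
gripper_width: 0.0356
grip_force: 60.0
```

```bash
python3 k.py .2165 100 .002
```

```text
shift [ 0.002  0.006 -0.004] turn 0.329 pos [ 0.5341 -0.0843  0.3859] rot [-1.7940e+02 -4.0000e-02  1.1975e+02] q [ 33.  19. -36. 106.  13.  60.  22.] t 16.925
[-8.7 -4.3  6.5] [-1.23  2.17 -0.16] 0.03562645204050834
```

>>> drive_tool(targets=[[0,[0.002,0.004,0],0.12],[0,[0.002,0.006,0],0.2],[0,[0.002,0.006,0],0.2]])

```text
time: 17.3
position: [0.5355, -0.0859, 0.386]
tcp_rot: [-179.5, 0.4, 107.9]
force: [-5.2, -11.2, 2.6]
gripper_width: 0.0351
grip_force: 60.0
```

```bash
python3 k.py .2165 100 .002|tail -1
```

```text
[ -5.2 -11.2   2.6] [-2.42  1.02  0.87] 0.03513859608998827
```

>>> drive_tool(targets=[[0,[0.002,0.004,0],0.1],[0,[0.002,0.008,0],0.2],[0,[0.002,0.008,0],0.2]])

```text
time: 17.68
position: [0.5363, -0.0851, 0.386]
tcp_rot: [-179.6, 0.5, 96.0]
force: [-8.2, -11.1, 3.2]
gripper_width: 0.0361
grip_force: 60.0
```

```bash
python3 k.py .2165 88 .002
```

```text
shift [ 0.011 -0.006 -0.003] turn 0.133 pos [ 0.5363 -0.0851  0.386 ] rot [-179.58    0.55   96.  ] q [ 29.  18. -31. 106.  12.  59.  -0.] t 17.675
[ -8.2 -11.1   3.2] [-2.33  1.23  1.41] 0.03611547050096134
```

>>> drive_tool(targets=[[0,[0.004,0,0],0.1],[0,[0.008,0,0],0.2],[0,[0.008,0,0],0.2]])

```text
time: 18.05
position: [0.5367, -0.0819, 0.386]
tcp_rot: [-179.8, 0.3, 83.9]
force: [-4.8, -5.8, 1.8]
gripper_width: 0.0361
grip_force: 60.5
```

```bash
python3 k.py .2165 88 .002;python3 meas.py
```

```text
shift [-0.012 -0.008 -0.003] turn -0.068 pos [ 0.5367 -0.0819  0.386 ] rot [-179.81    0.34   83.92] q [ 27.  18. -29. 106.  10.  59. -12.] t 18.05
[-4.8 -5.8  1.8] [-1.37  0.64  0.64] 0.03606639669138998
scene 196.425 outlet z 0.10383273675831148 [185 240 262 265 267 274 286 303 308 313 327 363 388 390 389 390 388]
side 191.76923076923077 outlet z 0.10692917235310571 [290 272 238 216 264 323 339 359 379 386 399 422 442 441 441 427 423]
[ 0.5367 -0.082   0.386 ] [-179.8    0.3   83.9] [-5.3 -5.6  2.1] [-1.27  0.66  0.61] 0.03628862792382607 18.15
```

>>> drive_tool(targets=[[0.65,[0,0,0],0],[0.65,[0,0,0],0],[0.65,[-0.008,-0.003,0],-0.2],[0.65,[-0.018,-0.006,0],-0.4],[0.65,[-0.018,-0.008,0],-0.57]])

```text
time: 18.77
position: [0.5367, -0.0819, 0.3867]
tcp_rot: [179.9, 0.0, 116.5]
force: [-0.1, 0.1, 0.3]
gripper_width: 0.0561
grip_force: 0.0
```

```bash
python3 k.py .2165 118 .002
```

```text
shift [-0.004 -0.021  0.002] turn -0.024 pos [ 0.5367 -0.0819  0.3867] rot [1.7991e+02 1.0000e-02 1.1654e+02] q [ 32.  19. -35. 106.  13.  59.  19.] t 18.775
[-0.1  0.1  0.3] [ 0.01 -0.14  0.02] 0.056128203074995484
```

>>> drive_tool(targets=[[0,[-0.004,-0.018,0],-0.03],[0,[-0.004,-0.018,0],-0.03],[0,[-0.004,-0.018,0],-0.03],[0,[-0.004,-0.018,0],-0.03],[0,[-0.004,-0.018,0],-0.03]], grip_force=60)

```text
time: 19.4
position: [0.5333, -0.0848, 0.3863]
tcp_rot: [-179.7, -0.0, 117.9]
force: [-4.9, -1.7, 5.1]
gripper_width: 0.0357
grip_force: 60.0
```

>>> drive_tool(targets=[[0,[0.001,0.001,0],0.06],[0,[0.001,0.002,0],0.12],[0,[0.001,0.002,0],0.12]])

```text
time: 19.77
position: [0.5333, -0.0829, 0.3863]
tcp_rot: [-179.8, -0.1, 110.9]
force: [-6.5, 1.2, 4.4]
gripper_width: 0.0353
grip_force: 59.6
```

```bash
python3 k.py .2165 118 .002|tail -1
```

```text
[-6.5  1.2  4.4] [0.07 1.44 0.35] 0.03526106905741451
```

>>> drive_tool(targets=[[0,[0.001,0.004,0],0.1],[0,[0.002,0.006,0],0.2],[0,[0.002,0.006,0],0.2]])

```text
time: 20.15
position: [0.5341, -0.08, 0.3863]
tcp_rot: [-179.8, -0.1, 99.2]
force: [-6.8, 3.8, 3.4]
gripper_width: 0.0346
grip_force: 62.6
```

```bash
python3 k.py .2165 95 .002
```

```text
shift [-0.025  0.002 -0.002] turn 0.07 pos [ 0.5341 -0.08    0.3863] rot [-1.798e+02 -1.400e-01  9.921e+01] q [ 30.  18. -32. 106.  11.  59.   3.] t 20.15
[-6.8  3.8  3.4] [0.89 1.3  1.32] 0.034648927344087005
```

>>> drive_tool(targets=[[0,[-0.01,0.002,0],0.1],[0,[-0.02,0.004,0],0.2],[0,[-0.02,0.004,0],0.2]])

```text
time: 20.52
position: [0.5358, -0.0773, 0.3863]
tcp_rot: [-179.8, -0.8, 87.0]
force: [-3.1, 18.8, 2.2]
gripper_width: 0.0317
grip_force: 59.2
```

Run:
```python
from k import *
k(.2165,118,.002)
c=cam('wrist');print(env.find_in('wrist','clamp_knob'))
cv2.imwrite('pics/w4.png',cv2.resize(c['color'][150:340,130:380],(750,570),interpolation=cv2.INTER_CUBIC)[:,:,::-1])
```

```text
shift [-0.044 -0.008 -0.002] turn -0.517 pos [ 0.5358 -0.0773  0.3863] rot [-179.82   -0.84   86.99] q [ 28.  18. -30. 106.   9.  59.  -8.] t 20.525
[-3.1 18.8  2.2] [ 4.2   1.11 -0.54] 0.031661597514433176
[{'rect': [214.7, 233.8, 290.3, 319.8], 'confidence': 0.55}]
```

View pics/w4.png

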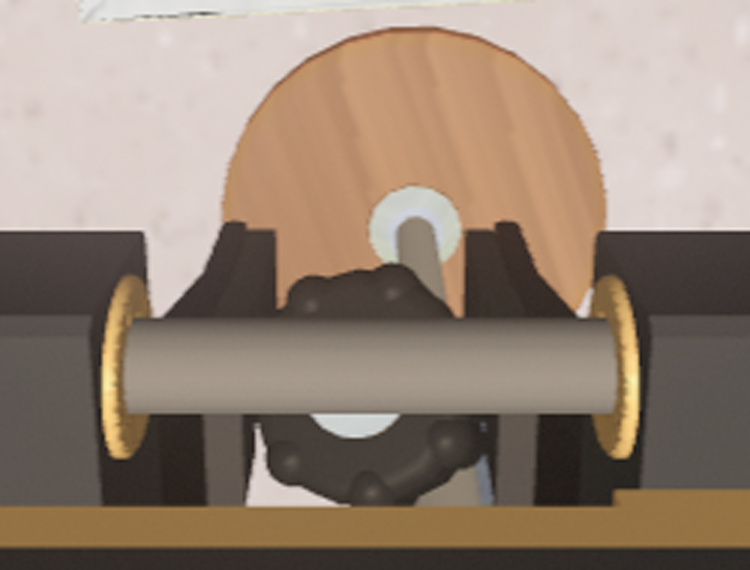

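>>> drive_tool(targets=[[0.65,[0,0,0],0],[0.65,[0,0,0],0],[0.65,[-0.02,-0.003,0],-0.18],[0.65,[-0.044,-0.006,0],-0.34],[0.65,[-0.044,-0.008,0],-0.5]])

```text
time: 21.25
position: [0.5346, -0.093, 0.3863]
tcp_rot: [180.0, -0.0, 117.0]
force: [-2.7, 1.6, -0.4]
gripper_width: 0.0561
grip_force: 0.0
```

Run:
```python
from k import *
k(.2165,118,.002)
c=cam('wrist');np.save('wa.npy',c['color'])
```

```text
shift [ 0.055  0.025 -0.001] turn -0.017 pos [ 0.5346 -0.093   0.3863] rot [ 1.7998e+02 -2.0000e-02  1.1701e+02] q [ 33.  19. -35. 106.  12.  59.  21.] t 21.25
[-2.7  1.6 -0.4] [ 0.26  0.27 -0.06] 0.05608695263120381
```

>>> drive_tool(targets=[[0,[0,-0.01,0],0],[0,[0,-0.01,0],0],[0,[0,-0.01,0],0],[0,[0,-0.01,0],0],[0,[0,-0.01,0],0]], grip_force=60)

```text
time: 21.92
position: [0.5347, -0.0927, 0.3867]
tcp_rot: [179.7, 0.1, 116.7]
force: [6.7, 3.4, -4.2]
gripper_width: 0.0358
grip_force: 60.0
```

>>> drive_tool(targets=[[0,[0,0,-0.007],0],[0,[0,0,-0.014],0],[0,[0,0,-0.014],0]])

```text
time: 22.3
position: [0.5347, -0.0928, 0.3872]
tcp_rot: [179.7, 0.0, 116.7]
force: [10.4, 4.1, -13.7]
gripper_width: 0.0357
grip_force: 60.0
```

```bash
python3 meas.py
```

```text
scene 196.60714285714286 outlet z 0.10335078594869393 [187 238 259 261 265 267 281 299 303 309 323 354 379 384 386 383 383]
side 191.3932584269663 outlet z 0.10796236084062724 [299 267 235 219 292 337 344 352 379 389 406 431 443 445 438 428 422]
[ 0.5347 -0.0928  0.3872] [179.7   0.  116.7] [  9.6   3.6 -13.7] [ 0.31 -1.92 -0.38] 0.035611819987072295 22.4
```

>>> drive_tool(targets=[[0,[0,0,-0.01],0],[0,[0,0,-0.02],0],[0,[0,0,-0.02],0]])

```text
time: 22.78
position: [0.5347, -0.0929, 0.3895]
tcp_rot: [179.7, -0.0, 116.7]
force: [11.9, 4.1, -17.5]
gripper_width: 0.0357
grip_force: 60.0
```

```bash
python3 meas.py; python3 k.py .2165 118 .002
```

```text
scene 195.52710843373495 outlet z 0.10620530370342651 [240 259 261 263 271 286 298 304 309 325 358 381 386 386 382 379 383]
side 191.02325581395348 outlet z 0.10897758424639487 [273 236 218 297 337 343 355 377 387 395 412 438 445 446 439 428 420]
[ 0.5347 -0.0929  0.3896] [179.7  -0.  116.7] [ 11.7   3.9 -16.9] [ 0.32 -2.17 -0.33] 0.035480710721037506 22.875
shift [0.055 0.024 0.021] turn -0.021 pos [ 0.5347 -0.0929  0.3896] rot [ 1.7967e+02 -2.0000e-02  1.1673e+02] q [ 34.  19. -35. 106.  12.  59.  21.] t 22.875
[ 11.7   3.9 -16.9] [ 0.32 -2.17 -0.33] 0.035480710721037506
```

>>> drive_tool(targets=[[0,[0,0.01,0.025],0],[0,[0,0.01,0.025],0]])

```text
time: 23.12
position: [0.5354, -0.0924, 0.3882]
tcp_rot: [179.9, 0.0, 116.7]
force: [3.3, 1.8, -1.1]
gripper_width: 0.0359
grip_force: 60.0
```

```bash
python3 meas.py
python3 - <<'E'
from h import *
np.save('wb.npy',cam('wrist')['color'])
E
```

```text
scene 195.94565217391303 outlet z 0.10510003726557902 [205 244 260 264 264 266 286 302 304 316 344 378 387 386 384 382 380]
side 191.09174311926606 outlet z 0.1087897464663384 [284 261 225 236 310 339 352 371 382 394 415 436 443 444 436 427 420]
[ 0.5353 -0.0924  0.3881] [179.8   0.  116.8] [ 4.6  2.9 -1.4] [ 0.27 -0.67 -0.35] 0.035958736573281844 23.225
```

>>> drive_tool(targets=[[0,[0,0,0],0.13],[0,[0,0,0],0.25],[0,[0,0,0],0.25]])

```text
time: 23.65
position: [0.5348, -0.09, 0.3883]
tcp_rot: [179.9, -0.1, 102.2]
force: [0.7, 4.9, 1.4]
gripper_width: 0.0354
grip_force: 60.0
```

```bash
python3 k.py .2165 118 .002
python3 - <<'E'
from h import *
b=cam('wrist')['color'];np.save('wc.npy',b)
a=np.load('wb.npy')
cv2.imwrite('pics/w5.png',np.hstack([cv2.resize(i[210:330,200:300],(400,480),interpolation=cv2.INTER_CUBIC) for i in(a,b)])[:,:,::-1])
E
```

```text
shift [0.041 0.005 0.012] turn -0.264 pos [ 0.5348 -0.09    0.3883] rot [ 1.7989e+02 -8.0000e-02  1.0217e+02] q [ 31.  18. -32. 106.  11.  59.   7.] t 23.65
[0.7 4.9 1.4] [ 1.4  -0.45  1.09] 0.035399534138625025
```

View pics/w5.png

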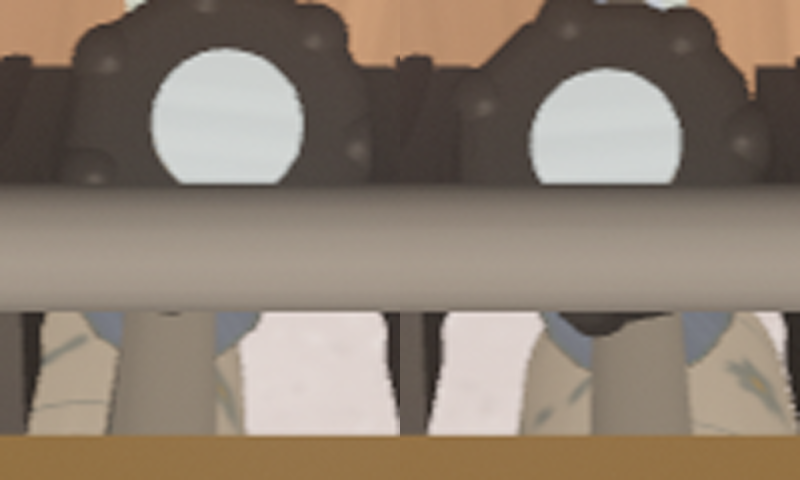

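```bash
cat > pol.py <<'E'
from h import *
u=np.array([-.29,.957,0]);a=np.array([*(u[:2]*np.sin(np.radians(35))),np.cos(np.radians(35))]);a/=np.linalg.norm(a)
X=np.cross(u,[0,0,1]);X/=np.linalg.norm(X);Y=np.cross(a,X)   # angle grows ccw seen from outer end
def polar(c,cap):
    o,d=ray(c,*cap)                       # cap centre on the ray, at the point nearest the knob's vertical line plane
    P=np.array([.5366,-.0904,0]);n=u-0;t=((P+ .0075*u-o)@n)/(d@n);C=o+t*d;print('cap centre',C.round(4))
    th=np.radians(np.arange(0,360,.5));r=np.linspace(.010,.022,60)
    q=np.array([[proj(c,C-.002*a+R_*(np.cos(t)*X+np.sin(t)*Y)) for t in th] for R_ in r]).astype(np.float32)
    return cv2.remap(c['color'],q[...,0],q[...,1],cv2.INTER_CUBIC)
E
python3 - <<'E'
from pol import *
w1=dict(color=cv2.imread('pics/w1.png')[:,:,::-1].copy(),xyz=[.51477,-.01078,.53877],orientation=[165.3329,.6271,16.9527],vfov=58.668826,cx=252.992,cy=192.495)
c=cam('wrist')
def cap(im,x,y):
    r=im[y-16:y+17,x-16:x+17].astype(int);m=(r.min(2)>130);
    n,l,s,ce=cv2.connectedComponentsWithStats(m.astype(np.uint8));i=l[16,16];print('cap',s[i],ce[i]+[x-16,y-16]);return ce[i]+[x-16,y-16]
A=polar(w1,cap(w1['color'],252,211));cap(c['color'],252,245)
B=polar(c,(251.9,247))
cv2.imwrite('pics/pol.png',cv2.resize(np.vstack([A,B]),(720,480))[:,:,::-1])
E
```

```text
cap [  4   6  24  23 441] [251.30839002 211.67573696]
cap centre [ 0.5331 -0.0836  0.3062]
cap [  0   0  33  27 834] [251.7853717  242.69184652]
cap centre [ 0.5335 -0.0835  0.2259]
```

View pics/pol.png

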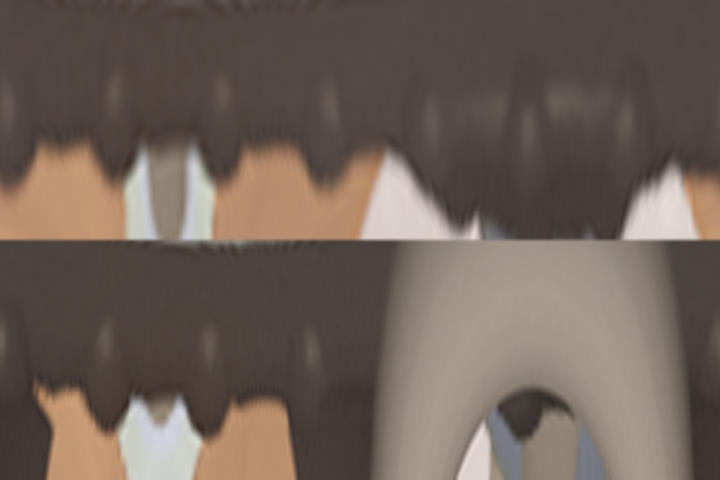

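```bash
cat > ph.py <<'E'
from k import *
import pol
from scipy.signal import find_peaks
def phase(c,C=np.array([.5334,-.0836,.226]),hi=175):
    th=np.radians(np.arange(-8,hi,.5));rr=np.linspace(.0138,.0162,9)
    g=c['color'].astype(np.float32).sum(2)
    q=np.array([[proj(c,C-.002*pol.a+r*(np.cos(t)*pol.X+np.sin(t)*pol.Y)) for t in th] for r in rr]).astype(np.float32)
    p=cv2.remap(g,q[...,0],q[...,1],cv2.INTER_LINEAR).mean(0)
    p=p-cv2.GaussianBlur(p[None],(0,0),20)[0];p=cv2.GaussianBlur(p[None],(0,0),3)[0]
    pk,_=find_peaks(p,prominence=8);a=np.degrees(th[pk])
    m=np.degrees(np.angle(np.exp(1j*np.radians(a*7)).mean()))/7
    print('lobes',a.round(1),'phase mod 51.4:',round(m%51.43,1))
if __name__=='__main__':
    phase(cam('wrist'));o=env.get_obs();print(o['position'].round(4),o['tcp_rot'].round(1),o['force'].round(1),o['wrist_torque'].round(2),round(o['gripper_width'],4),o['time'])
E
python3 - <<'E'
from ph import *
w1=dict(color=cv2.imread('pics/w1.png')[:,:,::-1].copy(),xyz=[.51477,-.01078,.53877],orientation=[165.3329,.6271,16.9527],vfov=58.668826,cx=252.992,cy=192.495)
phase(w1,np.array([.5331,-.0836,.3062]))
c=cam('wrist');phase(c)
c['color']=np.load('wc.npy');phase(c)
E
```

```text
lobes [  3.  57. 111. 165.] phase mod 51.4: 6.9
lobes [  0.   52.5 103.5 155. ] phase mod 51.4: 0.6
lobes [  0.  52. 104. 155.] phase mod 51.4: 0.6
```

>>> drive_tool(targets=[[0.62,[0,0,0],0],[0.62,[0,0,0],0],[0.62,[0.01,0,0],-0.15],[0.62,[0.01,0,0],-0.3],[0.62,[0.01,0,0],-0.35]])

```text
time: 24.42
position: [0.5338, -0.0925, 0.3873]
tcp_rot: [-179.9, -0.0, 122.8]
force: [-2.0, 1.0, -0.4]
gripper_width: 0.0537
grip_force: 0.0
```

```bash
python3 ph.py
```

```text
lobes [ 54. 106. 156.] phase mod 51.4: 2.5
[ 0.5338 -0.0924  0.3873] [-179.9   -0.   122.8] [ 0.2  1.1 -0.6] [ 0.15 -0.11 -0.01] 0.0539 24.475
```

>>> drive_tool(targets=[[0,[0,0,0],0],[0,[0,0,0],0],[0,[0,0,0],0],[0,[0,0,0],0]])

```text
time: 24.98
position: [0.535, -0.0912, 0.3878]
tcp_rot: [179.9, 0.1, 122.7]
force: [4.3, 1.9, -3.5]
gripper_width: 0.0366
grip_force: 60.0
```

```bash
python3 ph.py
```

```text
lobes [ 28.5  53.5 105.5 156. ] phase mod 51.4: 1.8
[ 0.535  -0.0912  0.3879] [1.799e+02 1.000e-01 1.227e+02] [ 4.7  1.3 -4.2] [-0.05 -0.83 -0.36] 0.0358 25.025
```

>>> drive_tool(targets=[[0,[0,0.003,0],0.15],[0,[0,0.003,0],0.3],[0,[0,0.003,0],0.3]])

```text
time: 25.4
position: [0.5344, -0.0876, 0.3879]
tcp_rot: [-180.0, -0.3, 104.9]
force: [-2.1, 7.8, 0.8]
gripper_width: 0.0355
grip_force: 60.0
```

```bash
python3 ph.py
```

```text
lobes [  0.5  53.  104.  155. ] phase mod 51.4: 1.0
[ 0.5344 -0.0877  0.3879] [-180.    -0.3  105. ] [-2.   6.8  0.4] [ 1.67 -0.    0.  ] 0.0358 25.45
```

>>> drive_tool(targets=[[0,[0,0,0],0.15],[0,[0,0,0],0.3],[0,[0,0,0],0.3]])

```text
time: 25.82
position: [0.5349, -0.0904, 0.3881]
tcp_rot: [179.9, 0.0, 87.0]
force: [0.5, 1.8, -0.8]
gripper_width: 0.0366
grip_force: 60.0
```

```bash
python3 ph.py
```

```text
lobes [  0.   25.   51.5 103.  154.5] phase mod 51.4: 0.4
[ 0.5349 -0.0904  0.3881] [179.9  -0.   87. ] [ 1.1  2.1 -1.3] [ 0.08 -0.79  0.24] 0.0368 25.875
```

```bash
python3 meas.py|cut -c1-60
```

```text
scene 195.9817518248175 outlet z 0.10500466951579925 [206 24
side 191.4022988505747 outlet z 0.10793752888194756 [287 268
[ 0.535  -0.0905  0.3881] [179.9  -0.   86.9] [0.6 3.4 0.1]
```

>>> drive_tool(targets=[[0,[0,0,-0.014],0],[0,[0,0,-0.028],0],[0,[0,0,-0.028],0]])

```text
time: 26.35
position: [0.5349, -0.0908, 0.3888]
tcp_rot: [180.0, -0.1, 86.9]
force: [8.2, 3.4, -19.6]
gripper_width: 0.0363
grip_force: 60.0
```

```bash
python3 meas.py|cut -c1-60;python3 meas.py|cut -c1-60
```

```text
scene 195.72697368421052 outlet z 0.1056776546318444 [204 24
side 191.126213592233 outlet z 0.10869520548403436 [282 261 
[ 0.535  -0.0908  0.3889] [ 1.80e+02 -1.00e-01  8.69e+01] [ 
scene 195.64619883040936 outlet z 0.10589094217970936 [217 2
side 191.1478260869565 outlet z 0.1086359296370461 [286 257 
[ 0.535  -0.0909  0.3889] [ 1.80e+02 -1.00e-01  8.69e+01] [
```

>>> drive_tool(targets=[[0,[0,0,-0.01],0],[0,[0,0,-0.02],0],[0,[0,0,-0.02],0]])

```text
time: 26.92
position: [0.535, -0.0909, 0.3913]
tcp_rot: [-180.0, -0.1, 86.9]
force: [9.5, 3.4, -21.6]
gripper_width: 0.0363
grip_force: 60.0
```

```bash
python3 meas.py|cut -c1-60
```

```text
scene 194.78040540540542 outlet z 0.10817425421122709 [244 2
side 190.18253968253967 outlet z 0.11127859730402674 [258 21
[ 0.535  -0.0909  0.3914] [-1.80e+02 -1.00e-01  8.69e+01] [
```

>>> drive_tool(targets=[[0,[0,0,0.024],0],[0,[0,0,0.048],0],[0,[0,0,0.048],0]])

```text
time: 27.4
position: [0.535, -0.0905, 0.3892]
tcp_rot: [179.9, -0.0, 86.9]
force: [0.2, 2.9, 4.3]
gripper_width: 0.0368
grip_force: 60.0
```

```bash
python3 meas.py|cut -c1-90; python3 ph.py
```

```text
scene 195.61320754716982 outlet z 0.10597805629470858 [218 253 264 266 272 285 302 305 312
side 191.18382352941177 outlet z 0.10853720068797086 [281 250 216 257 319 340 353 378 384 
[ 0.5349 -0.0905  0.389 ] [179.9  -0.   86.8] [-0.4  3.2  4.9] [ 0.38 -0.46  0.31] 0.03664
lobes [ -1.5  25.5  51.  104.  156.5] phase mod 51.4: 0.6
[ 0.5349 -0.0905  0.389 ] [179.9  -0.   86.8] [-0.7  4.2  6.4] [ 0.35 -0.45  0.3 ] 0.0366 27.55
```

>>> drive_tool(targets=[[0,[0,0,0],-0.15],[0,[0,0,0],-0.3],[0,[0,0,0],-0.33]])

```text
time: 27.92
position: [0.5351, -0.0926, 0.3875]
tcp_rot: [179.9, 0.0, 106.4]
force: [8.4, 0.5, -6.5]
gripper_width: 0.0354
grip_force: 60.0
```

Run:
```python
from ph import *
c=cam('wrist');phase(c);o=env.get_obs();print(o['position'].round(4),o['tcp_rot'].round(1),o['force'].round(1),o['wrist_torque'].round(2),o['time'])
Mt=R.from_euler('xyz',o['tcp_rot'],degrees=True).as_matrix();Rel=Mt.T@Rc(c);tr=Mt.T@(np.array(c['xyz'])-o['position'])
for f_,p,y in(('wa.npy',(.5346,-.093,.3863),117.01),('wb.npy',(.5353,-.0924,.3881),116.8)):
    M=R.from_euler('xyz',[180,0,y],degrees=True).as_matrix();d=dict(c);d['orientation']=M@Rel;d['xyz']=np.array(p)+M@tr;d['color']=np.load(f_);phase(d)
```

```text
lobes [ 11.   64.5 117.  169. ] phase mod 51.4: 13.2
[ 0.5352 -0.0926  0.3874] [179.9   0.  106.4] [ 5.8  0.1 -3.2] [-0.21 -0.93 -0.68] 27.975
lobes [  5.   57.5 108.  157. ] phase mod 51.4: 4.7
lobes [  2.5  56.5 108.5 158.5] phase mod 51.4: 4.4
```

>>> drive_tool(targets=[[0,[0,0,0],0.15],[0,[0,0,0],0.3],[0,[0,0,0],0.3]])

```text
time: 28.35
position: [0.535, -0.0906, 0.3887]
tcp_rot: [179.9, 0.0, 88.8]
force: [-2.0, 3.1, 4.9]
gripper_width: 0.0363
grip_force: 60.0
```

```bash
python3 ph.py
```

```text
lobes [ -1.   24.5  51.5 104.  156.5] phase mod 51.4: 1.2
[ 0.535  -0.0907  0.3887] [179.9   0.   88.8] [-2.5  2.3  5. ] [ 0.48 -1.13  0.79] 0.0365 28.4
```

>>> drive_tool(targets=[[0,[0,0,0],0.1],[0,[0,0,0],0.15]])

```text
time: 28.65
position: [0.5362, -0.0887, 0.3887]
tcp_rot: [179.8, 0.1, 80.6]
force: [16.9, 8.3, 3.7]
gripper_width: 0.0381
grip_force: 63.0
```

```bash
python3 ph.py
```

```text
lobes [ -1.   22.5  50.5 102.5 154. ] phase mod 51.4: 0.2
[ 0.5363 -0.0886  0.3887] [1.799e+02 1.000e-01 8.040e+01] [15.3  5.9  2.4] [-0.28  0.96  2.96] 0.0381 28.7
```

>>> drive_tool(targets=[[0,[0,0,0],-0.17],[0,[0,0,0],-0.34],[0,[0,0,0],-0.51],[0,[0,0,0],-0.68],[0,[0,0,0],-0.72]])

```text
time: 29.32
position: [0.5352, -0.0922, 0.3869]
tcp_rot: [179.9, -0.0, 122.7]
force: [6.4, 4.6, -4.2]
gripper_width: 0.036
grip_force: 60.0
```

```bash
python3 ph.py
```

```text
lobes [ 26.5  79.5 131.5 165. ] phase mod 51.4: 25.0
[ 0.5353 -0.0922  0.3869] [179.9  -0.  122.7] [ 9.5  4.  -6.8] [-0.89 -1.17 -1.15] 0.036 29.375
```

>>> drive_tool(targets=[[0,[0,0,0],0.17],[0,[0,0,0],0.34],[0,[0,0,0],0.51],[0,[0,0,0],0.68],[0,[0,0,0],0.71]])

```text
time: 30.0
position: [0.5361, -0.089, 0.3878]
tcp_rot: [179.8, 0.1, 81.1]
force: [17.8, 5.1, -2.3]
gripper_width: 0.0373
grip_force: 61.8
```

```bash
python3 ph.py; python3 meas.py|cut -c1-100
```

```text
lobes [ -0.5  26.5  51.  102.5 154. ] phase mod 51.4: 50.6
[ 0.5361 -0.089   0.3878] [1.799e+02 1.000e-01 8.110e+01] [14.2  5.3 -1.9] [-0.45  0.14  3.17] 0.0376 30.05
scene 195.7937062937063 outlet z 0.10550144589890109 [204 246 263 264 267 272 288 303 309 319 348 38
side 191.0841121495327 outlet z 0.10881067566493732 [285 262 224 238 308 339 351 366 379 394 415 435
[ 0.5361 -0.089   0.3878] [1.799e+02 1.000e-01 8.120e+01] [14.1  4.7 -1.1] [-0.47  0.16  3.09] 0.037
```

>>> drive_tool(targets=[[0,[0,0,-0.02],0],[0,[0,0,-0.04],0],[0,[0,0,-0.04],0]])

```text
time: 30.52
position: [0.5362, -0.0894, 0.3882]
tcp_rot: [-180.0, -0.1, 81.2]
force: [28.6, 5.3, -32.1]
gripper_width: 0.0375
grip_force: 62.0
```

```bash
python3 meas.py|cut -c1-100
```

```text
scene 195.75 outlet z 0.10561685320417247 [199 248 260 266 266 275 292 305 307 318 350 383 391 388 3
side 191.18269230769232 outlet z 0.10854030325092852 [284 260 224 235 309 340 355 373 384 392 413 43
[ 0.5362 -0.0894  0.3882] [-1.80e+02 -1.00e-01  8.12e+01] [ 28.2   4.1 -32.4] [-0.31 -2.36  3.17] 0.
```

>>> drive_tool(targets=[[0,[0,0,0.04],0],[0.7,[0,0,0.04],0],[0.7,[0,0,0.04],0],[0.7,[0,0,0.04],0],[0.7,[0.05,0,0.04],0]])

```text
time: 31.25
position: [0.5354, -0.0846, 0.387]
tcp_rot: [-179.8, 0.1, 80.1]
force: [-0.5, 0.1, -0.4]
gripper_width: 0.0601
grip_force: 0.0
```

>>> drive_tool(targets=[[0.7,[0.05,0,-0.2],0],[0.7,[0.1,0,-0.5],0],[0.7,[0.1,0,-0.9],0],[0.7,[0.1,0,-0.9],0]])

```text
time: 31.75
position: [0.5388, -0.0693, 0.5272]
tcp_rot: [179.6, 0.0, 80.1]
force: [0.1, 0.5, 0.3]
gripper_width: 0.0608
grip_force: 0.0
```

```bash
python3 meas.py|cut -c1-100
python3 - <<'E'
from ph import *
c=cam('wrist');phase(c)
s=cam('scene');d=cam('side')
i=np.hstack([cv2.resize(c['color'][y:y+150,x:x+100],(400,600),interpolation=cv2.INTER_CUBIC) for c,x,y in((s,195,120),(d,200,85))])
cv2.imwrite('pics/fin.png',i[:,:,::-1])
E
```

```text
scene 196.175 outlet z 0.10449390151550172 [209 246 258 261 263 269 277 295 302 309 336 372 380 378 
side 191.42342342342343 outlet z 0.107879504552245 [289 265 223 221 296 337 341 344 372 386 408 433 
[ 0.538  -0.0698  0.5224] [-1.799e+02  1.000e-01  8.010e+01] [-0.5  0.1 -0.1] [-0.01 -0.04 -0.01] 0.
lobes [ -1.   51.5 104.  156.5] phase mod 51.4: 0.6
```

View pics/fin.png

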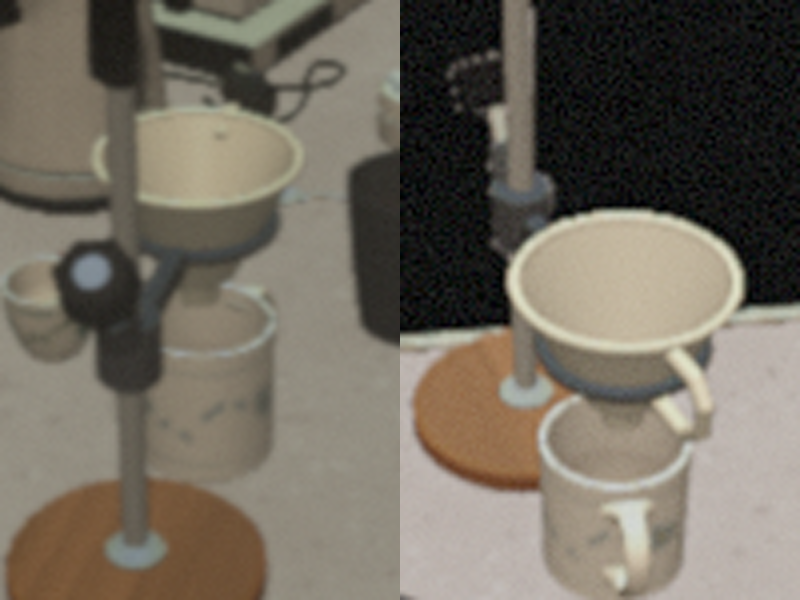

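```bash
python3 -c "
from plant import env
print(env.close_job())"
```

```text
the job is handed in; nothing more can be done
None
```

I handed the job in: the dripper's outlet is about 15 mm above the white mug's rim (cameras agree to 2 mm), the knob is tight against its stop and the cups stand untouched; the arm slipped 1–2 mm under pulls of about 17–22 N during tightening, but after the last tightening it held 32 N with the gripper still turning the knob, and I did not retest after letting go.

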